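# Unload the partnerless vial from a fixed-angle rotor and hold it upright

### The arm

A 6-joint arm with a two-finger parallel gripper is mounted at the origin on a cart in front of the work surface, level with it; the furniture and walls round the work are solid. World frame = base frame: x ahead of the robot, y to its left, z up, the work surface at z = 0. Lengths are in m, angles in degrees, forces in N, time in s.
With the tool pointing down it reaches from about 0.375 to 0.9 m from the base axis. Payload 3.1 kg.
Tool frame: the origin (TCP) lies midway between the tips of the shut fingers; the grasp point (between the pads) lies 19 mm behind it; z points along the fingers, y is the line along which they close (so a half turn about z gives the same grasp; the last joint's range is limited). The gripper opens to 87 mm and grips with 3 to 60 N. Pads are 19 mm wide; open, the fingers measure 117 mm over their backs; the gripper's body (75 mm by 190 mm) begins 51 mm behind the grasp point.
Start: joints at [58.298, 30.224, 82.088, -0, 67.689, -10.227], TCP at [0.229, 0.582, 0.223] pointing down, gripper open.
Joint ranges: [-176.69, 176.69], [-43.24, 126.21], [12.49, 139.97], [-82, 262], [0, 151.66], [-163.58, 163.58]. Speed limits (degrees/s): [159.86, 159.86, 180, 180, 180, 180].

### API

Orientations are given as a 3x3 rotation matrix whose columns are the frame's x, y, z axes.
In Python, from rig import read_state, optics, bot gives the robot as it stands. The module is installed in compiled form; this text tells all that it offers.
- The arm moves only by the tool send_rows, never from a script. Its argument "commands" is a list of rows, each a list of 7 numbers: the turn, a rotation vector about the tool's x, y, z in units of 5 degrees (1.0 is 5 degrees), then the shift along the tool's x, y, z in units of 30 mm (1.0 is 30 mm), then the opening, from 0 (shut) to 1 (fully open). In form: [[rx, ry, rz, tx, ty, tz, gripper], ...]. A call has 1 to 20 rows; each row is the pose to reach, as a shift and turn from the pose commanded when the call began, along the tool's axes at that moment; what a row does not reach only later rows make up. A row lasts 1/12 s, in which the tool goes at most 41.7 mm and 7.16 degrees, less where a joint would pass 70% of its speed; a pose out of reach is approached as far as the arm can. A call with a gripper value outside its range is refused whole. The fingers move at their own pace and stop on an object; the grip force is fixed at half the most. Time passes only in rows, so rows that repeat a pose let the fingers close. It gives the time, the measured TCP pose, the force, the opening and the grip force at its end, in the units of the state.
- read_state(): the state, without advancing time (a new reading comes with each control period).
- optics.capture(name): name is "side" or "top" or "wrist"; returns a dict with "image" (400x640x3 uint8, blue, green, red), "intrinsics" (3x3 intrinsics, pixels), "extrinsics" (4x4, takes a point from world to camera coordinates); the wrist camera has in their place "T_tool_cam" (4x4, takes a point from camera to tool coordinates, whose origin is the TCP and whose axes are the flange's). Camera axes: x right, y down, z forward; pixel columns grow to the right and rows downward; lengths in m; the calibration is good to about 2 mm. The wrist camera is an equidistant fisheye: a pixel r from the principal point sees the ray r / f radians off the axis. A picture is of the moment at which its call begins: read the wrist's pose just before it. There is no depth.
- bot.hand_in(): hands the job in; it is judged then, once.
The state is a dict: "time_s": time; "joint_positions": joint angles; "qvel": joint speeds; "tau": joint torques, N m; "position": TCP position; "tcp_rot": TCP orientation; "force": force on the tool from outside, world axes, zero at the start; "moment": the same for the moment, N m; "opening": opening from 0.0 (shut) to 1.0 (fully open); "grasp_force": force on a finger pad.
Only numpy, scipy, OpenCV 4.12 (cv2) and the standard library are available. Lean on these libraries where they do the work, as an engineer would, in place of code of your own. Each camera call takes 0.05 s, during which the arm holds its last target. There are 200 camera calls.

### The job

The centrifuge rotor on its bench stand has been loaded with three sample vials, but only two of them balance each other: take out the one that has an empty bore straight across the rotor from it. Draw it out along its slanted bore, turn it upright with the cap on top, and finish while still holding it, upright and still, with its base at least 15 cm above the worktop and nothing else touching it. Leave the two balanced vials seated in their bores and do not disturb the other things on the bench.

Things in the scene. Friction and masses are not known exactly. Their poses are not given: they have to be found in the camera images.
- rotor: Heavy aluminium fixed-angle rotor on a low grey stand, fixed to the bench; 223 mm across, flat rim 75 mm above the worktop. Origin: on its axis at the worktop; z up. Its six-sided dish has a bore in each side, at 0, 60 ... 300 degrees about z from its own x axis. Dish floor 35 mm high, centre hub (radius 11 mm) up to 58 mm. Three bores hold vial_0, vial_2, vial_4; three are empty.
- bore_0 (a point): Centre of the mouth of the rotor's bore at 0 degrees: 68 mm from the rotor's axis, 62 mm above the worktop; the other five are alike. A bore is 23.4 mm wide and 27 mm deep; its axis leans 40 degrees from vertical, upward and toward the rotor's axis, square to its flat side of the dish.
- vial_0: One of three similar sealed glass vials, black screw cap, brown sample, each in a bore of the rotor: 21.4 mm across, 53 mm long, 30 g. Origin: centre of its base; z axis runs along it to the cap. Seated, it leans 40 degrees toward the rotor's axis, base 85 mm from that axis, and its last 26 mm stand out of the bore; the cap's top is then 81 mm above the worktop.
- vial_2: The second of these vials; same size, origin and axes as vial_0.
- vial_4: The third of these vials; same size, origin and axes as vial_0.
- rotor_lid: The rotor's lid, an aluminium disc 188 mm across with a knob, 34 mm high in all, lying loose on the worktop to the right; origin: centre of its underside. To be left alone.
- vial_rack: Green plastic rack 52 x 150 x 28 mm, loose on the worktop to the left; origin: centre of its underside. To be left alone.
- vial_1: Vial with a black cap and yellow contents, 21.4 mm across and 53 mm long, standing in the green rack; origin: centre of its base. To be left alone.
- vial_3: Vial with a white cap, same size and origin, standing in the green rack. To be left alone.
- timer: White laboratory timer, 69 x 72 x 21 mm, lying at the front right; origin: centre of its underside. To be left alone.

How it is judged:
By the outcome, as a careful person would: the job done as asked, in the order asked, and still so for the second after the job is handed in, while the arm keeps its last pose, push and grip.
It also fails if it takes over 32 s, if anything falls off the work surface, if the arm or the gripper's body presses on something with over 40 N, if the wrist force passes 120 N, or if a joint passes its speed limit or range.

## Working session

There is one attempt and no reset: what is moved stays moved. The work goes in short steps, Python scripts to look and compute and a tool call to move; the robot and the scene stay as the last step left them, time stands still between calls to the robot, and variables do not carry over. Pictures are saved under pics/ and viewed, at most 10 in all, crops included, and the job is handed in when it is done.

Besides the shell and the picture viewer there is one more tool, called after "Emit:" by a JSON object that holds its "method" and its "body". send_rows: Moves the arm, as the interface text tells. Its arguments: {"type":"object","properties":{"commands":{"type":"array","items":{"type":"array","items":{"type":"number"}}}},"required":["commands"]}

```bash
mkdir -p pics; python3 - <<'E'
from rig import read_state, optics, bot
import cv2, numpy as np
s=read_state(); print(s['time_s'],s['position'],s['tcp_rot'])
for n in ("top","side"):
    d=optics.capture(n); cv2.imwrite(f'pics/{n}0.png',d['image']); np.savez(f'{n}.npz',K=d['intrinsics'],E=d['extrinsics'],im=d['image'])
    E=d['extrinsics']; print(n,d['intrinsics'],-E[:3,:3].T@E[:3,3],E[:3,:3])
E
```

```text
0.0 [0.22838904 0.5809981  0.22159984] [[-9.30580054e-01  3.66086778e-01 -1.11088538e-03]
 [ 3.66088274e-01  9.30578376e-01 -1.80615242e-03]
 [ 3.72557397e-04 -2.08745153e-03 -9.99997752e-01]]
top [[464.28713556   0.         320.96798444]
 [  0.         464.28713556 199.20874666]
 [  0.           0.           1.        ]] [0.44601877 0.0823931  1.5748826 ] [[-0.01227022 -0.99991219 -0.00500638]
 [-0.99791957  0.01256238 -0.06323545]
 [ 0.06329279  0.00422005 -0.99798608]]
side [[363.00085236   0.         318.77823462]
 [  0.         363.00085236 197.42011244]
 [  0.           0.           1.        ]] [0.25276824 0.88320586 0.40154872] [[-0.9493495  -0.31346047  0.02186468]
 [-0.13487189  0.34364889 -0.92936269]
 [ 0.28380469 -0.88523894 -0.36851991]]
```

View pics/top0.png

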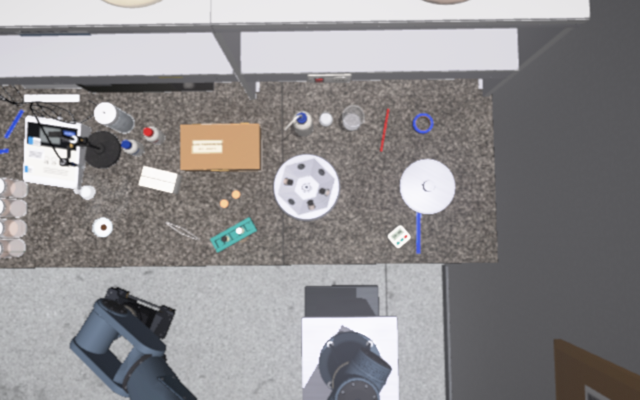

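View pics/side0.png

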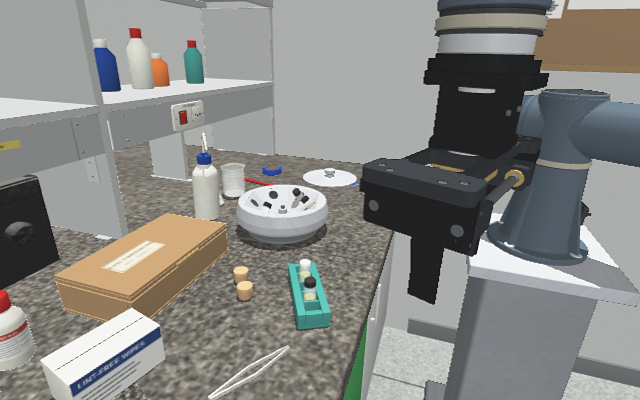

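The top view shows the rotor at about (307,187), the lid at (428,186) and the rack at (234,234). I'll enlarge the rotor.

```bash
python3 - <<'E'
import cv2, numpy as np
t=np.load('top.npz')['im'][147:227,267:347]; s=np.load('side.npz')['im'][175:250,230:335]
a=cv2.resize(t,None,fx=7,fy=7,interpolation=cv2.INTER_CUBIC)
cv2.imwrite('pics/c1.png',a)
E
```

```text
(no output)
```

View pics/c1.png

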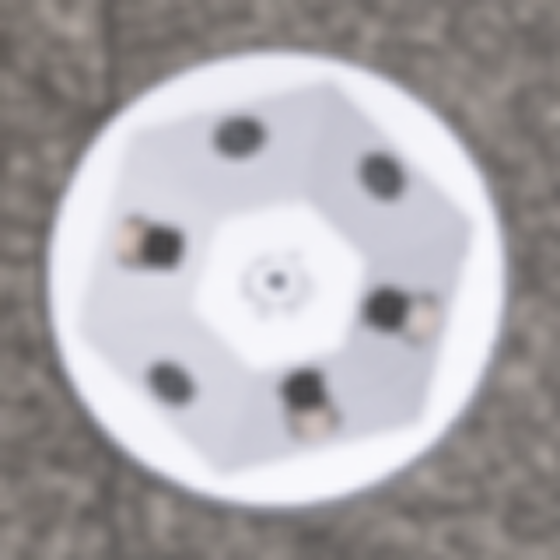

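The vials at crop (150,245) and (400,312) face each other. The bottom one, at (308,405), faces the empty bore at (240,137), so that is the target. Next I'll fit the rotor pose and triangulate the shelf switch to check clearance.

```bash
cat > h.py <<'E'
import numpy as np, cv2
from scipy.optimize import least_squares
C={n:np.load(n+'.npz') for n in('top','side')}
def proj(n,P):
    K,E=C[n]['K'],C[n]['E']; p=(np.atleast_2d(P)@E[:3,:3].T+E[:3,3])@K.T; return p[:,:2]/p[:,2:]
def onplane(n,uv,z):
    K,E=C[n]['K'],C[n]['E']; c=-E[:3,:3].T@E[:3,3]; d=E[:3,:3].T@np.linalg.inv(K)@[*uv,1]; return c+d*(z-c[2])/d[2]
def pol(c,a,r,z): a=np.radians(a); return np.array([c[0]+r*np.cos(a),c[1]+r*np.sin(a),z])
E
python3 - <<'E'
from h import *
cv=lambda u:(np.array(u)+.5)/7-.5+[267,147]
obs=[((240,137),68,.062,0),((383,175),68,.062,-60),((170,383),68,.062,120),((160,246),49,.079,60),((386,310),49,.079,-120),((305,388),49,.079,180)]
f=lambda x:np.concatenate([proj('top',pol(x,x[2]+a,r/1000,z))[0]-cv(u) for u,r,z,a in obs]+[proj('top',[x[0],x[1],.075])[0]-cv((278,279)),proj('top',[x[0],x[1],.058])[0]-cv((277,281))])
s=least_squares(f,[.47,.1,0]);print(s.x,s.fun.round(2))
x=s.x
print('side center',proj('side',[[*x[:2],.058],pol(x,x[2]+180,.0509,.081),pol(x,x[2]+60,.0509,.081),pol(x,x[2]-120,.0509,.081)]))
g=lambda P:np.concatenate([proj('top',P)[0]-(319,77),proj('side',P)[0]-(181,115)])
s=least_squares(g,[.7,.1,.3]);print('switch',s.x,s.fun)
im=C['side']['im'][175:250,225:345]; cv2.imwrite('pics/c2.png',cv2.resize(im,None,fx=6,fy=6,interpolation=cv2.INTER_CUBIC))
E
```

```text
[ 0.58352826  0.13691631 13.73392657] [ 0.12  0.57 -0.34  0.66  0.35 -0.04  1.91  0.49 -1.21 -0.57 -0.48 -1.12
 -0.33 -0.08  0.    0.11]
side center [[282.69479488 204.92202301]
 [303.59733126 197.14875179]
 [268.28318485 202.51728536]
 [295.59661099 190.24074683]]
switch [0.88745972 0.08925768 0.2456419 ] [ 0.03963096  0.05355669 -0.05518506 -0.00918168]
```

View pics/c2.png

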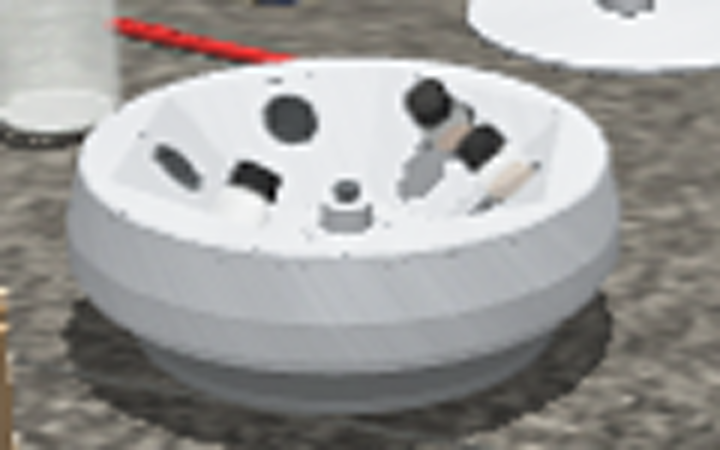

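The side view agrees within about 1–2 px: hub at crop (346,188), target cap at (480,147). The shelf front at x≈0.89 leaves room. Next is a standoff pose on the bore axis.

```bash
cat >> h.py <<'E'
from scipy.spatial.transform import Rotation as R
c=np.array([.5835,.1369]); PHI=193.7
def frame(tilt=40,phi=None):
    p=np.radians(PHI if phi is None else phi); t=np.radians(tilt)
    z=-np.array([-np.sin(t)*np.cos(p),-np.sin(t)*np.sin(p),np.cos(t)]); y=np.array([np.sin(p),-np.cos(p),0])
    return np.c_[np.cross(y,z),y,z]
def row(P,Rt):
    from rig import read_state
    s=read_state(); R0=np.array(s['tcp_rot']); p0=np.array(s['position'])
    print('t',s['time_s'],'row',(np.degrees(R.from_matrix(R0.T@Rt).as_rotvec())/5).round(3),(R0.T@(P-p0)/.03).round(3))
E
python3 - <<'E'
from h import *
F=frame(); m=pol(c,PHI,.068,.062); P=m-F[:,2]*.14; print(m,P,F[:,2]); row(P,F)
E
```

```text
[0.51743466 0.12079501 0.062     ] [0.60486462 0.14210813 0.16924622] [-0.62449974 -0.15223663 -0.76604444]
t 0.1 row [ 2.434  7.733 -6.75 ] [-17.033  -9.018   1.76 ]
```

Emit:
{"method": "send_rows", "body": {"commands": [[0.3, 1.0, -0.8, -1.2, -0.6, 0, 0.42], [0.6, 1.9, -1.7, -2.4, -1.3, 0, 0.42], [0.9, 2.9, -2.5, -3.6, -1.9, 0, 0.42], [1.2, 3.9, -3.4, -4.9, -2.6, 0, 0.42], [1.5, 4.8, -4.2, -6.1, -3.2, 0, 0.42], [1.8, 5.8, -5.1, -7.3, -3.9, 0, 0.42], [2.1, 6.8, -5.9, -8.5, -4.5, 0, 0.42], [2.43, 7.73, -6.75, -9.7, -5.2, 0, 0.42], [2.43, 7.73, -6.75, -10.9, -5.8, 0, 0.42], [2.43, 7.73, -6.75, -12.2, -6.4, 0, 0.42], [2.43, 7.73, -6.75, -13.4, -7.1, 0, 0.42], [2.43, 7.73, -6.75, -14.6, -7.7, 0, 0.42], [2.43, 7.73, -6.75, -15.8, -8.4, 0.5, 0.42], [2.43, 7.73, -6.75, -17.03, -9.02, 1, 0.42], [2.43, 7.73, -6.75, -17.03, -9.02, 1.76, 0.42], [2.43, 7.73, -6.75, -17.03, -9.02, 1.76, 0.42], [2.43, 7.73, -6.75, -17.03, -9.02, 1.76, 0.42], [2.43, 7.73, -6.75, -17.03, -9.02, 1.76, 0.42], [2.43, 7.73, -6.75, -17.03, -9.02, 1.76, 0.42]]}}

```text
time_s: 1.68
position: [0.6048, 0.1443, 0.1712]
tcp_rot: [[-0.745, -0.239, -0.622], [-0.184, 0.971, -0.152], [0.641, 0.002, -0.768]]
force: [0.1, 0.2, 0.2]
opening: 0.421
grasp_force: 0.0
```

```bash
python3 - <<'E'
from h import *
from rig import read_state,optics
s=read_state(); print(s['position'],np.array(s['tcp_rot']).round(3),s['joint_positions'],s['opening'])
d=optics.capture('wrist'); print(d['intrinsics'],d['T_tool_cam'])
np.savez('w1.npz',im=d['image'],K=d['intrinsics'],T=d['T_tool_cam'],p=s['position'],R=s['tcp_rot']); cv2.imwrite('pics/w1.png',d['image'])
F=frame(); row(pol(c,PHI,.068,.062)-F[:,2]*.14,F)
E
```

```text
[0.60481999 0.14433483 0.1712391 ] [[-0.745 -0.239 -0.622]
 [-0.184  0.971 -0.152]
 [ 0.641  0.002 -0.768]] [  5.68045187  52.84002781  54.14702504  -5.53776728 112.47266182
 -98.44812642] 0.4207697918709442
[[309.70691629   0.         317.23992002]
 [  0.         309.70691629 197.47054881]
 [  0.           0.           1.        ]] [[ 7.95524499e-04 -9.62397436e-01 -2.71644148e-01  7.50135073e-02]
 [ 9.99999657e-01  7.02682476e-04  4.39046504e-04  9.00422104e-04]
 [-2.31657647e-04 -2.71644404e-01  9.62397664e-01 -1.62380169e-01]
 [ 0.00000000e+00  0.00000000e+00  0.00000000e+00  1.00000000e+00]]
t 1.7333 row [-0.002  0.042  0.031] [-0.031 -0.073  0.07 ]
```

View pics/w1.png

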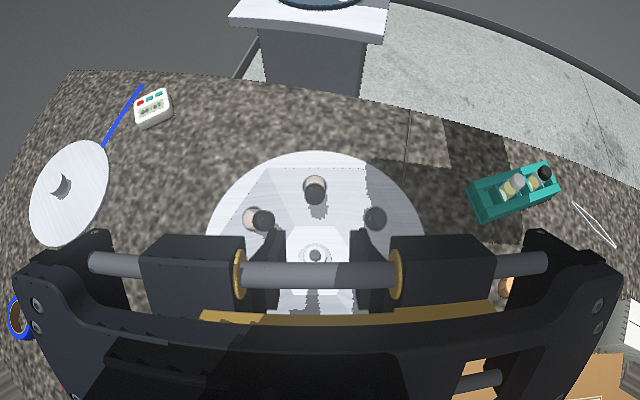

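The wrist view shows the target vial at (315,187), the right-hand balanced vial at (260,220), an empty bore at (375,218) and the hub at (316,255). I'll overlay the predictions on an enlarged crop.

```bash
cat >> h.py <<'E'
def wproj(w,P):
    W=np.load(w); T=W['T']; pt=(np.atleast_2d(P)-W['p'])@W['R']; pc=(pt-T[:3,3])@T[:3,:3]
    th=np.arctan2(np.hypot(pc[:,0],pc[:,1]),pc[:,2]); u=pc[:,:2]/np.hypot(pc[:,0],pc[:,1])[:,None]
    return u*th[:,None]*W['K'][0,0]+W['K'][:2,2]
E
python3 - <<'E'
from h import *
im=np.load('w1.npz')['im'][140:270,235:405]; a=cv2.resize(im,None,fx=4.6,fy=4.6,interpolation=cv2.INTER_CUBIC)
pts=[pol(c,PHI,.0509,.081),pol(c,PHI+60,.0509,.081),pol(c,PHI,.068,.062),pol(c,PHI-60,.068,.062),[*c,.058]]
for q in wproj('w1.npz',pts):
    k=(q-[235,140]+.5)*4.6-.5; print(q.round(1),k.round(0)); cv2.drawMarker(a,tuple(int(v) for v in k.round()),(0,0,255),cv2.MARKER_CROSS,14,1)
ring=[pol(c,t,.1115,.075) for t in range(110,290,6)]
for q in wproj('w1.npz',ring):
    k=(q-[235,140]+.5)*4.6-.5; cv2.circle(a,tuple(int(v) for v in k.round()),2,(0,255,0),-1)
# cap rim circle
F=frame(); t=pol(c,PHI,.0509,.081)
for h in range(0,360,30):
    k=(wproj('w1.npz',t+.0107*(F[:,0]*np.cos(h*.01745)+F[:,1]*np.sin(h*.01745)))[0]-[235,140]+.5)*4.6-.5; cv2.circle(a,tuple(int(v) for v in k.round()),2,(255,0,0),-1)
cv2.imwrite('pics/c3.png',a)
E
```

```text
[313.8 195.2] [364. 256.]
[265.2 220.5] [141. 372.]
[314.  187.6] [365. 221.]
[374.  219.2] [641. 366.]
[313.6 254.4] [364. 528.]
```

View pics/c3.png

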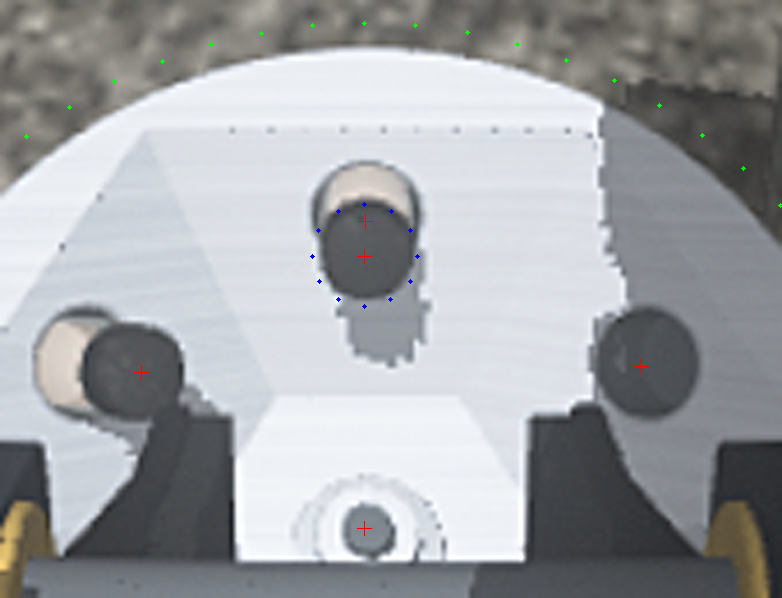

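The model is off by about 5 crop px (~1 mm). I'll refit using the wrist observations.

```bash
python3 - <<'E'
from h import *
obs=[((369,250),180,.0509,.081),((132,372),240,.0509,.081),((647,362),120,.068,.062),((367,214),180,.068,.062),((369,531),0,0,.058)]
def f(x,dz=True): return np.concatenate([wproj('w1.npz',pol(x,x[2]+a,r,z+x[3]))[0]-((np.array(u)+.5)/4.6-.5+[235,140]) for u,a,r,z in obs])
s=least_squares(f,[.5835,.1369,13.7,0],x_scale=[.01,.01,1,.01]);print(s.x,(s.fun*4.6).round(1))
s=least_squares(lambda x:f([*x,0.]),[.5835,.1369,13.7],x_scale=[.01,.01,1]);print(s.x,(s.fun*4.6).round(1))
E
```

```text
[5.85847686e-01 1.38163588e-01 1.40928169e+01 8.33505144e-03] [-3.6  0.1  3.5 -0.3  3.7 -0.  -1.   0.6 -2.5 -0.3]
[ 0.58286788  0.13731121 13.98959087] [-3.3  3.4 10.8 -1.1 -4.4  0.3 -0.6  4.7 -2.8 -5.5]
```

```bash
sed -i 's/^c=.*/c=np.array([.5835,.1376]); PHI=194.0/' h.py; python3 - <<'E'
from h import *
F=frame(); m=pol(c,PHI,.068,.063)
for d in(.04,.006): row(m-F[:,2]*d,F)
E
```

```text
t 1.7333 row [ 0.037  0.042 -0.015] [-2.000e-03 -5.700e-02  3.374e+00]
t 1.7333 row [ 0.037  0.042 -0.015] [ 3.000e-03 -6.100e-02  4.507e+00]
```

Emit:
{"method": "send_rows", "body": {"commands": [[0.04, 0.04, 0, 0, -0.06, 0.3, 0.42], [0.04, 0.04, 0, 0, -0.06, 0.8, 0.42], [0.04, 0.04, 0, 0, -0.06, 1.3, 0.42], [0.04, 0.04, 0, 0, -0.06, 1.8, 0.42], [0.04, 0.04, 0, 0, -0.06, 2.3, 0.42], [0.04, 0.04, 0, 0, -0.06, 2.8, 0.42], [0.04, 0.04, 0, 0, -0.06, 3.37, 0.42], [0.04, 0.04, 0, 0, -0.06, 3.37, 0.42], [0.04, 0.04, 0, 0, -0.06, 3.37, 0.42], [0.04, 0.04, 0, 0, -0.06, 3.37, 0.42], [0.04, 0.04, 0, 0, -0.06, 3.37, 0.42]]}}

```text
time_s: 2.65
position: [0.5438, 0.1261, 0.0931]
tcp_rot: [[-0.745, -0.239, -0.623], [-0.183, 0.971, -0.155], [0.642, -0.002, -0.767]]
force: [-0.3, 0.4, 0.5]
opening: 0.42
grasp_force: 0.0
```

```bash
python3 - <<'E'
from h import *
from rig import read_state,optics
s=read_state(); d=optics.capture('wrist')
np.savez('w2.npz',im=d['image'],K=d['intrinsics'],T=d['T_tool_cam'],p=s['position'],R=s['tcp_rot'])
F=frame(); m=pol(c,PHI,.068,.062); row(m-F[:,2]*.006,F); print(s['force'],(m-s['position'])@s['tcp_rot'])
w=np.load('w2.npz'); im=w['im'][140:300,220:420].copy(); a=cv2.resize(im,None,fx=4,fy=4,interpolation=cv2.INTER_CUBIC)
tip=np.array(s['position']); Rt=np.array(s['tcp_rot'])
for q in wproj('w2.npz',[pol(c,PHI,.0509,.081),m,pol(c,PHI-60,.068,.062),pol(c,PHI+60,.0509,.081),tip]):
    k=(q-[220,140]+.5)*4-.5; print(k.round()); cv2.drawMarker(a,tuple(int(v) for v in k.round()),(0,0,255),cv2.MARKER_CROSS,14,1)
cv2.imwrite('pics/c4.png',a)
E
```

```text
t 2.7 row [ 0.007  0.012 -0.035] [0.016 0.052 1.164]
[-0.34315934  0.42303883  0.5176298 ] [0.00046749 0.00149109 0.04099536]
[394. 388.]
[393. 326.]
[739. 509.]
[105. 544.]
[384. 427.]
```

View pics/c4.png

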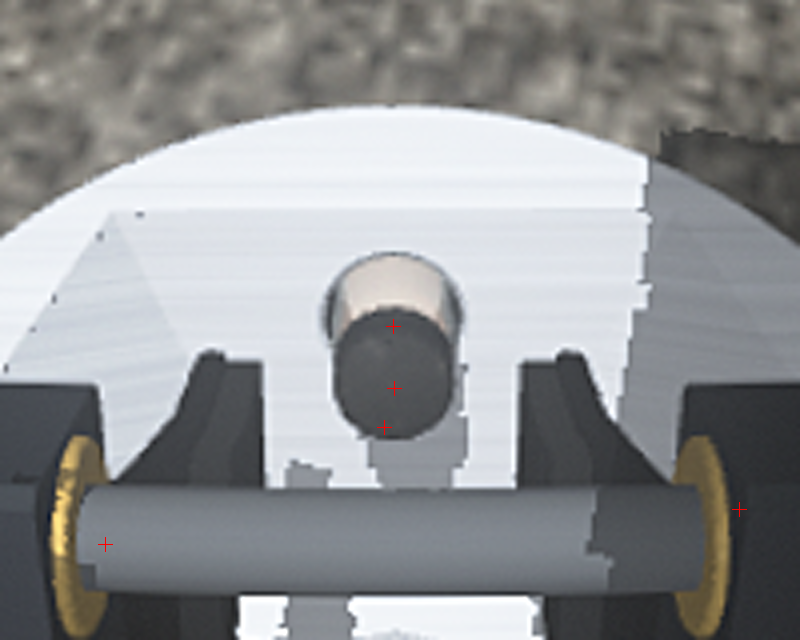

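The cap is at crop (394,372), centred between the pads (263 and 520), and sits about 2 mm outward of the model. I'll shift slightly and descend slowly.

Emit:
{"method": "send_rows", "body": {"commands": [[0, 0, 0, 0.06, 0.03, 0.2, 0.42], [0, 0, 0, 0.06, 0.03, 0.4, 0.42], [0, 0, 0, 0.06, 0.03, 0.6, 0.42], [0, 0, 0, 0.06, 0.03, 0.75, 0.42], [0, 0, 0, 0.06, 0.03, 0.9, 0.42], [0, 0, 0, 0.06, 0.03, 1.0, 0.42], [0, 0, 0, 0.06, 0.03, 1.05, 0.42], [0, 0, 0, 0.06, 0.03, 1.1, 0.42], [0, 0, 0, 0.06, 0.03, 1.1, 0.42], [0, 0, 0, 0.06, 0.03, 1.1, 0.42]]}}

```text
time_s: 3.53
position: [0.5205, 0.1212, 0.0681]
tcp_rot: [[-0.743, -0.239, -0.625], [-0.182, 0.971, -0.155], [0.644, -0.001, -0.765]]
force: [-0.4, 0.6, -0.7]
opening: 0.419
grasp_force: 0.0
```

Emit:
{"method": "send_rows", "body": {"commands": [[0, 0, 0, 0, 0, 0.03, 0.42], [0, 0, 0, 0, 0, 0.06, 0.42], [0, 0, 0, 0, 0, 0.09, 0.42], [0, 0, 0, 0, 0, 0.09, 0.42], [0, 0, 0, 0, 0, 0.09, 0.42]]}}

```text
time_s: 3.95
position: [0.5186, 0.1208, 0.066]
tcp_rot: [[-0.743, -0.239, -0.625], [-0.182, 0.971, -0.155], [0.644, -0.001, -0.765]]
force: [0.4, -0.8, -0.8]
opening: 0.421
grasp_force: 0.0
```

```bash
python3 - <<'E'
from h import *
from rig import read_state,optics
s=read_state(); d=optics.capture('wrist')
m=pol(c,PHI,.068,.062); print(s['force'],(m-s['position'])@s['tcp_rot'])
cv2.imwrite('pics/c5.png',cv2.resize(d['image'][140:300,220:420],None,fx=4,fy=4,interpolation=cv2.INTER_CUBIC))
E
```

```text
[ 0.39934328 -0.80627693 -0.80013835] [-0.00184783  0.00059484  0.00370346]
```

View pics/c5.png

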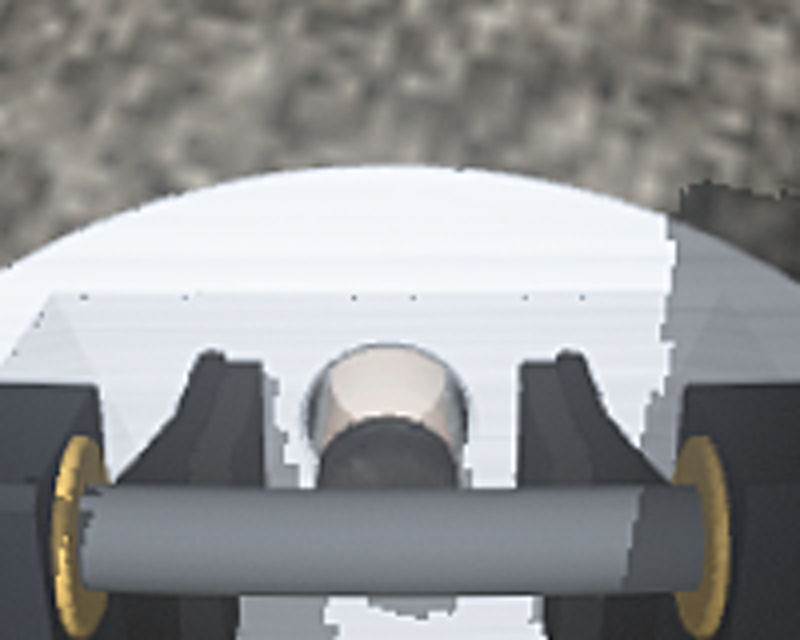

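The vial, at crop (390,440), is centred between the fingers (263 and 520) and nothing is touching. Closing the gripper.

Emit:
{"method": "send_rows", "body": {"commands": [[0, 0, 0, 0, 0, 0, 0.3], [0, 0, 0, 0, 0, 0, 0.2], [0, 0, 0, 0, 0, 0, 0.1], [0, 0, 0, 0, 0, 0, 0.1], [0, 0, 0, 0, 0, 0, 0.1], [0, 0, 0, 0, 0, 0, 0.1], [0, 0, 0, 0, 0, 0, 0.1], [0, 0, 0, 0, 0, 0, 0.1], [0, 0, 0, 0, 0, 0, 0.1], [0, 0, 0, 0, 0, 0, 0.1]]}}

```text
time_s: 4.83
position: [0.5187, 0.1208, 0.066]
tcp_rot: [[-0.743, -0.239, -0.625], [-0.182, 0.971, -0.155], [0.644, -0.001, -0.765]]
force: [-0.3, 0.6, 0.4]
opening: 0.238
grasp_force: 30.0
```

Gripped at about 20.7 mm. Drawing it out along the bore.

Emit:
{"method": "send_rows", "body": {"commands": [[0, 0, 0, 0, 0, -0.1, 0.1], [0, 0, 0, 0, 0, -0.2, 0.1], [0, 0, 0, 0, 0, -0.3, 0.1], [0, 0, 0, 0, 0, -0.4, 0.1], [0, 0, 0, 0, 0, -0.4, 0.1]]}}

```text
time_s: 5.25
position: [0.5268, 0.1228, 0.0759]
tcp_rot: [[-0.744, -0.239, -0.625], [-0.182, 0.971, -0.155], [0.643, -0.001, -0.766]]
force: [-0.3, -0.6, 0.5]
opening: 0.232
grasp_force: 30.0
```

Emit:
{"method": "send_rows", "body": {"commands": [[0, 0, 0, 0, 0, -0.15, 0.1], [0, 0, 0, 0, 0, -0.3, 0.1], [0, 0, 0, 0, 0, -0.45, 0.1], [0, 0, 0, 0, 0, -0.6, 0.1], [0, 0, 0, 0, 0, -0.8, 0.1], [0, 0, 0, 0, 0, -1.0, 0.1], [0, 0, 0, 0, 0, -1.3, 0.1], [0, 0, 0, 0, 0, -1.6, 0.1], [0, 0, 0, 0, 0, -1.6, 0.1], [0, 0, 0, 0, 0, -1.6, 0.1]]}}

```text
time_s: 6.08
position: [0.557, 0.1302, 0.1125]
tcp_rot: [[-0.744, -0.239, -0.624], [-0.182, 0.971, -0.155], [0.643, -0.001, -0.766]]
force: [-0.6, 0.2, -1.3]
opening: 0.243
grasp_force: 30.0
```

```bash
python3 - <<'E'
from h import *
from rig import read_state,optics
s=read_state(); print(s['force'],s['grasp_force'],s['position']); p=np.array(s['position'])
row(p+[-.02,0,.16],frame(0))
d=optics.capture('side')['image']; cv2.imwrite('pics/s6.png',cv2.resize(d[100:250,210:410],None,fx=4,fy=4,interpolation=cv2.INTER_CUBIC))
E
```

```text
[-0.60894346  0.20011828 -1.2825941 ] 29.974822774529457 [0.55698409 0.13020323 0.1124619 ]
t 6.0833 row [-2.000e-03 -7.999e+00 -3.900e-02] [ 3.924  0.153 -3.67 ]
```

View pics/s6.png

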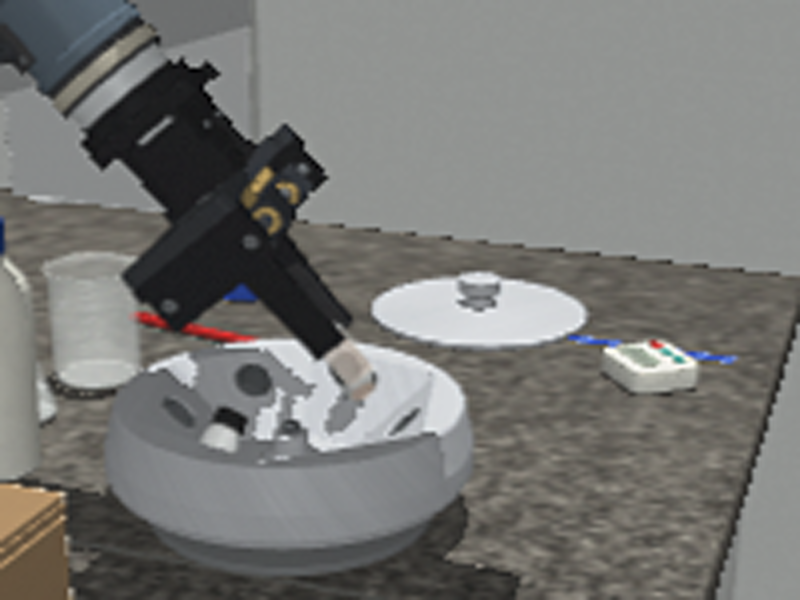

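The vial is out of its bore, at crop (350,370). Next: lift, then turn upright.

Emit:
{"method": "send_rows", "body": {"commands": [[0, 0, 0, 0.3, 0, -0.25, 0.1], [0, 0, 0, 0.8, 0, -0.75, 0.1], [0, 0, 0, 1.4, 0.05, -1.3, 0.1], [0, -0.5, 0, 2.0, 0.1, -1.9, 0.1], [0, -1.2, 0, 2.6, 0.1, -2.45, 0.1], [0, -2, 0, 3.2, 0.15, -3.0, 0.1], [0, -2.9, 0, 3.6, 0.15, -3.4, 0.1], [0, -3.8, 0, 3.92, 0.15, -3.67, 0.1], [0, -4.7, 0, 3.92, 0.15, -3.67, 0.1], [0, -5.6, 0, 3.92, 0.15, -3.67, 0.1], [0, -6.5, -0.03, 3.92, 0.15, -3.67, 0.1], [0, -7.3, -0.04, 3.92, 0.15, -3.67, 0.1], [0, -7.8, -0.04, 3.92, 0.15, -3.67, 0.1], [0, -8, -0.04, 3.92, 0.15, -3.67, 0.1], [0, -8, -0.04, 3.92, 0.15, -3.67, 0.1], [0, -8, -0.04, 3.92, 0.15, -3.67, 0.1], [0, -8, -0.04, 3.92, 0.15, -3.67, 0.1], [0, -8, -0.04, 3.92, 0.15, -3.67, 0.1]]}}

```text
time_s: 7.63
position: [0.5371, 0.1301, 0.2717]
tcp_rot: [[-0.97, -0.242, -0.002], [-0.242, 0.97, -0.0], [0.002, 0.0, -1.0]]
force: [-0.8, -0.1, 0.0]
opening: 0.24
grasp_force: 30.0
```

```bash
python3 - <<'E'
from h import *
from rig import read_state,optics
s=read_state(); print(s['force'],s['grasp_force'],s['position'],np.abs(s['qvel']).max(),np.array(s['tcp_rot'])[:,2])
row(np.array(s['position']),frame(0))
d=optics.capture('side')['image']; p=proj('side',np.array([s['position']]))[0]; print(p)
a=cv2.resize(d[175:250,230:330],None,fx=4,fy=4,interpolation=cv2.INTER_CUBIC)
u,v=int(p[0]),int(p[1]); b=cv2.resize(d[v-25:v+25,u-33:u+33],(396,300),interpolation=cv2.INTER_CUBIC)
t=optics.capture('top')['image'][147:227,267:347]; t=cv2.resize(t,(300,300))
o=np.zeros((600,800,3),np.uint8); o[:300,:400]=a; o[:300,402:798]=b; o[300:,:300]=t; cv2.imwrite('pics/s7.png',o); cv2.imwrite('pics/side7.png',d)
E
```

```text
[-0.80446419 -0.14712365  0.01120858] 29.97491876129061 [0.5371474  0.13009457 0.27167889] 0.21024187951868128 [-2.28621425e-03 -3.90068221e-04 -9.99997311e-01]
t 7.6333 row [ 0.002 -0.027  0.002] [0. 0. 0.]
[302.00597281 116.87104547]
```

View pics/s7.png

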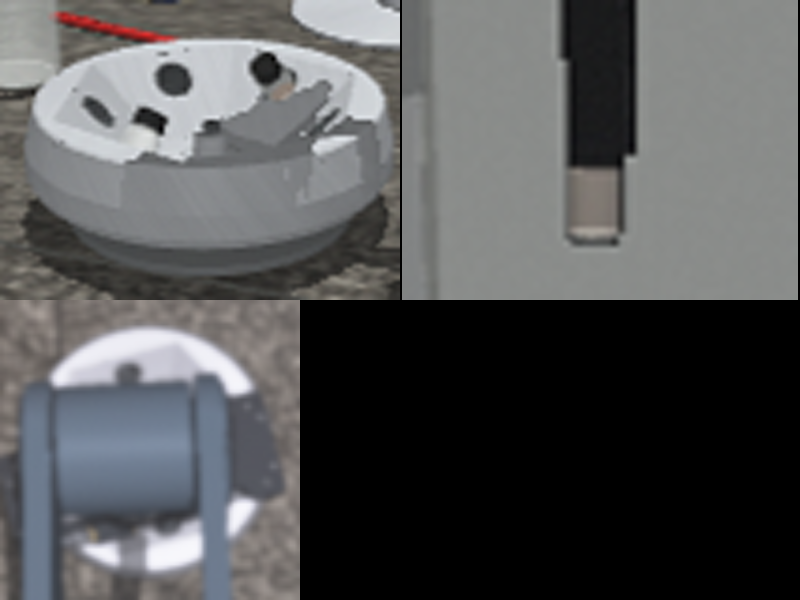

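Both balanced vials are still seated, with caps at (150,120) and (265,68). The held vial is upright in the inset at (592,205). I'll let it settle and hand in.

Emit:
{"method": "send_rows", "body": {"commands": [[0, 0, 0, 0, 0, 0, 0.1], [0, 0, 0, 0, 0, 0, 0.1], [0, 0, 0, 0, 0, 0, 0.1], [0, 0, 0, 0, 0, 0, 0.1], [0, 0, 0, 0, 0, 0, 0.1], [0, 0, 0, 0, 0, 0, 0.1]]}}

```text
time_s: 8.23
position: [0.5366, 0.1301, 0.2719]
tcp_rot: [[-0.97, -0.242, -0.002], [-0.242, 0.97, -0.0], [0.002, 0.0, -1.0]]
force: [0.2, -0.2, -0.1]
opening: 0.239
grasp_force: 30.0
```

```bash
python3 -c "
from rig import bot
print(bot.hand_in())"
```

```text
the job is handed in; nothing more can be done
None
```

I drew the unbalanced vial out along its bore and handed in at about 8.2 s with it held upright and still, its base about 24 cm above the worktop; the last pictures show the two balanced vials still seated.

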